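# Slide the changeover plate out over the end of the packing ledge

## Task

Push the white plate that lies on the raised dark steel ledge along the ledge towards the weighing scale, until about a third of it sticks out past the ledge's end on the scale's side, with the whole hand slot at that end clear of the ledge, so that the person weighing can take it by the slot. Only push it with the fingers, never lift it or let it tip off; leave it lying flat and in line with the ledge, and leave the punnet, the bottle and the mushroom alone.

Things in the scene. Friction and masses are not known exactly. Their poses are not given: they have to be found in the camera images.
- plate: loose flat white plastic plate, 100 mm (x) by 180 mm (y, the long way) by 6 mm thick, 110 to 225 g, flat on the ledge, its long way up to 7 degrees off the ledge's. A hand slot, 50 (x) by 24 (y) mm, is cut through near each short end, its edges 16 and 40 mm from that end; both ends are alike. Origin: centre of the underside.
- ledge: fixed dark steel shelf, 360 mm long (y, roughly to the robot's left) and 170 mm deep (x), on two legs; flat top 80 mm above the table, 10 mm thick, both ends open. On its far side (+x) an upstand 10 mm high leaves the top clear from x = -85 to +77 mm; behind it, halfway along, a clamp knob (x = 86 to 125 mm) rises 34 mm above the top. Origin: centre of the ledge at table level.
- scale: fixed grey bench scale with a steel platform and a dark display, about 320 mm (x) by 200 mm (y), 94 mm high, standing on the table beyond one end of the ledge: the left (+y) or the right (-y) end, differing from run to run. Origin: centre of its footprint at table level.
- tray_stack: fixed stack of empty black trays, 158 by 198 mm, 62 mm high, beyond the ledge's other end. Origin: centre of the underside.
- punnet: loose black tray, 130 mm (x) by 180 mm (y), 40 mm high, with three brown mushrooms standing out of it to 56 mm height, on the table beyond the ledge. Origin: centre of the underside.
- spray_bottle: loose white plastic bottle with a grey cap, 60 mm across and 170 mm tall, upright on the table beyond the ledge. Origin: centre of the underside.
- mushroom: loose single brown mushroom, cap 68 mm across, 50 mm tall, standing on its stem on the table on the robot's left, nearer than the ledge. Origin: centre of the underside.
Mind the look-alikes: they are no part of the job. Of the things like the plate, leave any that is pink or purple; of the rest the larger one is meant.

How it is judged:
By the outcome, as a careful person would: the job done as asked, in the order asked, and still so for the second after the job is handed in, with the robot touching nothing.
It also fails if it takes over 42 s, if anything falls off the work surface, if the arm or the gripper's body presses on something with over 40 N, if the wrist force passes 120 N, or if a joint passes its speed limit or range.

## Robot

A 6-joint arm with a two-finger parallel gripper is mounted at the origin on the work surface. World frame = base frame: x ahead of the robot, y to its left, z up, the work surface at z = 0. Lengths are in m, angles in rad, forces in N, time in s.
With the tool pointing down it reaches from about 0.2 to 0.875 m from the base axis. Payload 3.4 kg.
Tool frame: the origin (TCP) lies at the very end of the fingers, on their centre line; the grasp point (between the pads) lies 19 mm behind it; z points along the fingers, y is the line along which they close (so a half turn about z gives the same grasp; the last joint's range is limited). The gripper opens to 94 mm and grips with 3 to 60 N. Pads are 16 mm wide; open, the fingers measure 119 mm over their backs; the gripper's body (75 mm by 177 mm) begins 78 mm behind the grasp point.
Start: joints at [1.215, 0.276, 1.505, -0, 1.361, -0.121], TCP at [0.134, 0.559, 0.205] pointing down, gripper open.
Joint ranges: [-2.89, 2.89], [-0.75, 2.08], [0.22, 2.7], [-1.18, 4.32], [0.11, 2.71], [-2.7, 2.7]. Speed limits (rad/s): [2.57, 2.57, 3.14, 3.14, 3.14, 3.14].

## Interface

Orientations are given as a unit quaternion [x, y, z, w].
In Python, from workcell import robot gives the robot as it stands.
- The arm moves only by the tool carry_out, never from a script. Its argument "targets" is a list of rows, each a list of 5 numbers: the gripper command: -1 is fully open, 1 is shut, values between are in proportion, then the shift along the tool's x, y, z in mm, then the turn about the tool's z in rad. In form: [[fingers, tx, ty, tz, roll], ...]. A call has 1 to 12 rows; each row shifts and turns the commanded pose from where the row before left it, along the tool's axes as they then stand; what a row does not reach is not made up. A row lasts 1/10 s, in which the tool goes at most 50 mm and 8.59 degrees, less where a joint would pass 70% of its speed; a pose out of reach is approached as far as the arm can. A call with a gripper value outside its range is refused whole. The fingers move at their own pace and stop on an object; "newtons" is the grip in N (left out, the last holds). Time passes only in rows, so rows that do not move let the fingers close. It gives the time, the measured TCP pose, the force, the opening and the grip force at its end, in the units of the state.
- robot.get_obs(): the state, without advancing time (a new reading comes with each control period).
- robot.capture(name): name is "scene" or "top" or "wrist"; returns a dict with "color" (480x640x3 uint8, red, green, blue), "intrinsics" (3x3 intrinsics, pixels), "distortion" ([k1, k2, p1, p2, k3] as OpenCV has them; the pictures are not rectified), "eye" and "rotation" of the camera in the world. Camera axes: x right, y down, z forward; pixel columns grow to the right and rows downward; lengths in m; the calibration is good to about 2 mm. A picture is of the moment at which its call begins. There is no depth.
- robot.close_job(): hands the job in; it is judged then, once.
The state is a dict: "time_s": time; "joints": joint angles; "qvel": joint speeds; "joint_torque": joint torques, N m; "tool_pos": TCP position; "eef_rot": TCP orientation; "contact_force": force on the tool from outside, world axes, zero at the start; "ft_torque": the same for the moment, N m; "grip_width": opening from 0.0 (shut) to 1.0 (fully open); "grasp_force": force on a finger pad.
Only numpy, scipy, OpenCV 4.12 (cv2) and the standard library are available. Lean on these libraries where they do the work, as an engineer would, in place of code of your own. Each camera call takes 0.05 s, during which the arm holds its last target. There are 200 camera calls.

## Working session

There is one attempt and no reset: what is moved stays moved. The work goes in short steps, Python scripts to look and compute and a tool call to move; the robot and the scene stay as the last step left them, time stands still between calls to the robot, and variables do not carry over. Pictures are saved under pics/ and viewed, at most 10 in all, crops included, and the job is handed in when it is done.

Besides the shell and the picture viewer there is one more tool, called after "Emit:" as name(argument=value, ...), one argument or row to a line, values as JSON. carry_out: Moves the arm, as the interface text tells. Its arguments: {"type":"object","properties":{"targets":{"type":"array","items":{"type":"array","items":{"type":"number"}}},"newtons":{"type":"number"}},"required":["targets"]}

```bash
mkdir -p pics; cat > h.py <<'E'
import numpy as np,cv2
from workcell import robot
def cap(n,f=None):
    c=robot.capture(n)
    if f: cv2.imwrite('pics/'+f,c['color'][:,:,::-1])
    return c
def ray(c,px,z):
    p=cv2.undistortPoints(np.array(px,float).reshape(-1,1,2),np.array(c['intrinsics']),np.array(c['distortion'])).reshape(-1,2)
    d=np.c_[p,np.ones(len(p))]@np.array(c['rotation']).T
    e=np.array(c['eye']); return e+d*((z-e[2])/d[:,2])[:,None]
E
python3 - <<'E'
from h import *
for n in("scene","top"):
    c=cap(n,n+'1.png'); print(n,c['eye'],np.round(c['rotation'],3).tolist())
o=robot.get_obs();print(o['time_s'],o['tool_pos'],o['eef_rot'],o['grip_width'])
E
```

```text
scene [1.37794369 0.46338335 0.98166145] [0.46, 0.793, -0.341, -0.207]
top [ 0.22224767 -0.00214795  1.75643686] [-0.704, 0.704, -0.069, 0.063]
0.1 [0.13358462 0.55875424 0.20470851] [ 1.17121885e-01  9.93117219e-01 -7.84737206e-04 -1.91764934e-04] 0.9974001537054247
```

View pics/top1.png

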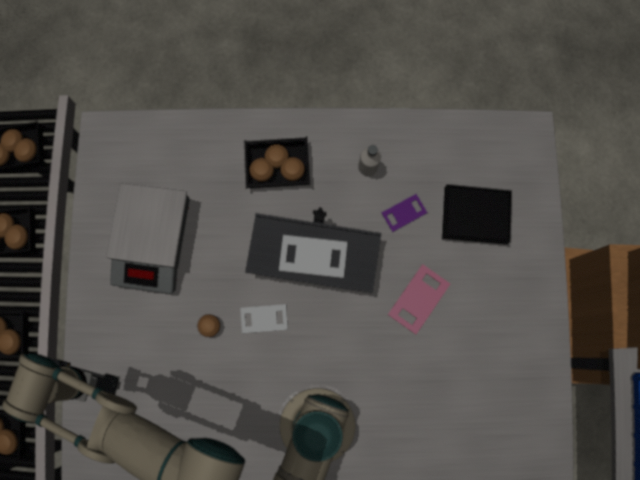

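View pics/scene1.png

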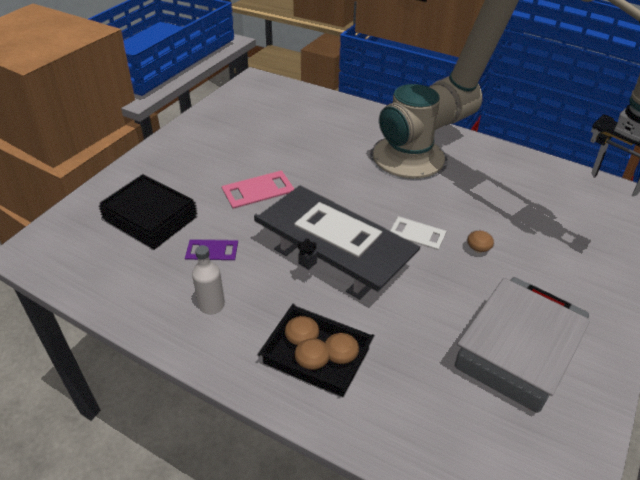

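The top view shows the scale at (148,238), which is the left (+y) end, and the tray stack at (477,214). The plate candidates are the white one on the ledge (313,257), a smaller white one on the table (264,319), a pink one (419,299) and a purple one (404,212). The meant one is the larger white plate, on the ledge. I'll measure it and confirm with a crop.

```bash
cat >> h.py <<'E'
def rect(c,m,z):
    cs,_=cv2.findContours(m.astype(np.uint8),cv2.RETR_EXTERNAL,cv2.CHAIN_APPROX_NONE)
    k=max(cs,key=cv2.contourArea); P=ray(c,k.reshape(-1,2),z)[:,:2]
    (cx,cy),(w,h),a=cv2.minAreaRect((P*1000).astype(np.float32))
    b=cv2.boxPoints(((cx,cy),(w,h),a)); e=max((b[1]-b[0],b[2]-b[1]),key=np.linalg.norm)
    if e[1]<0:e=-e
    return np.round([cx,cy]),round(w),round(h),round(np.degrees(np.arctan2(-e[0],e[1])),2),k
def top(f=None):
    c=cap('top',f); g=c['color'].astype(int); hsv=cv2.cvtColor(c['color'],cv2.COLOR_RGB2HSV)
    R=np.zeros(g.shape[:2],bool); R[205:305,225:395]=1
    pl=(g.min(2)>150)&R
    ld=((g.max(2)<75)|pl)&R
    ld=cv2.morphologyEx(ld.astype(np.uint8),cv2.MORPH_OPEN,np.ones((15,15)))
    return c,rect(c,pl,.086),rect(c,ld,.08)
E
python3 - <<'E'
from h import *
c,p,l=top()
print(p[:4],l[:4])
g=c['color'].copy(); print(g[240,265],g[272,300],g[200,340],g[300,330],g[290,300])
cv2.drawContours(g,[p[4]],-1,(255,0,0),1);cv2.drawContours(g,[l[4]],-1,(0,255,0),1)
a=cv2.resize(g[195:345,190:390],(800,600),interpolation=cv2.INTER_CUBIC)
cv2.imwrite('pics/crop1.png',a[:,:,::-1])
E
```

```text
Traceback (most recent call last):
  File "h.py", line 24, in top
    return c,rect(c,pl,.086),rect(c,ld,.08)
             ~~~~^^^^^^^^^^^
  File "h.py", line 13, in rect
    k=max(cs,key=cv2.contourArea); P=ray(c,k.reshape(-1,2),z)[:,:2]
ValueError: max() iterable argument is empty
```

```bash
python3 - <<'E'
import cv2
g=cv2.imread('pics/top1.png')
for y,x in [(257,313),(245,300),(240,265),(275,310),(285,340),(200,340),(300,330),(310,264),(222,290)]: print(y,x,g[y,x])
print(g[257,240:400:1].max(1).tolist()); print(g[200:310,310].max(1).tolist())
E
```

```text
257 313 [132 133 132]
245 300 [132 133 132]
240 265 [42 41 42]
275 310 [52 52 52]
285 340 [44 43 42]
200 340 [ 97  99 102]
300 330 [ 96  98 101]
310 264 [132 133 132]
222 290 [38 37 38]
[104, 104, 104, 104, 104, 103, 97, 80, 59, 45, 42, 42, 43, 44, 41, 43, 43, 42, 43, 43, 42, 43, 41, 42, 42, 42, 42, 43, 42, 42, 42, 41, 42, 43, 41, 43, 43, 44, 47, 64, 95, 122, 132, 133, 130, 114, 82, 53, 45, 45, 44, 44, 45, 50, 75, 108, 126, 133, 133, 134, 133, 133, 133, 133, 133, 133, 133, 133, 134, 133, 133, 132, 133, 133, 133, 134, 133, 134, 133, 133, 133, 134, 133, 133, 134, 133, 133, 134, 133, 128, 114, 81, 52, 44, 44, 42, 44, 44, 53, 79, 110, 128, 132, 131, 124, 101, 68, 47, 44, 43, 44, 44, 44, 42, 44, 43, 43, 42, 43, 43, 44, 42, 43, 43, 43, 42, 42, 43, 43, 42, 43, 43, 43, 43, 43, 44, 43, 45, 54, 59, 60, 62, 68, 82, 93, 101, 100, 101, 100, 100, 101, 101, 102, 101, 102, 101, 102, 101, 102, 102]
[102, 102, 100, 100, 101, 101, 101, 101, 100, 99, 100, 100, 99, 99, 99, 99, 99, 101, 101, 102, 96, 81, 59, 45, 38, 38, 41, 43, 43, 42, 42, 41, 42, 42, 44, 44, 53, 78, 107, 126, 133, 133, 133, 133, 134, 134, 133, 134, 133, 134, 133, 133, 133, 133, 133, 133, 133, 133, 134, 134, 133, 134, 134, 134, 133, 133, 133, 133, 133, 134, 133, 132, 126, 108, 75, 52, 45, 44, 46, 44, 44, 43, 44, 50, 59, 68, 82, 95, 100, 100, 101, 100, 100, 99, 99, 100, 100, 101, 101, 101, 102, 100, 101, 100, 101, 101, 101, 100, 100, 100]
```

```bash
sed -i 's/g.min(2)>150/g.max(2)>110/; s/g.max(2)<75/g.max(2)<56/' h.py
cat > v.py <<'E'
from h import *
import sys
c,p,l=top()
print(p[:4],l[:4])
g=c['color'].copy()
cv2.drawContours(g,[p[4]],-1,(255,0,0),1);cv2.drawContours(g,[l[4]],-1,(0,255,0),1)
a=cv2.resize(g[195:345,190:390],(800,600),interpolation=cv2.INTER_CUBIC)
cv2.imwrite('pics/'+sys.argv[1],a[:,:,::-1])
E
python3 v.py crop1.png
```

```text
Traceback (most recent call last):
  File "v.py", line 3, in <module>
    c,p,l=top()
          ~~~^^
  File "h.py", line 24, in top
    return c,rect(c,pl,.086),rect(c,ld,.08)
             ~~~~^^^^^^^^^^^
  File "h.py", line 13, in rect
    k=max(cs,key=cv2.contourArea); P=ray(c,k.reshape(-1,2),z)[:,:2]
                                     ~~~^^^^^^^^^^^^^^^^^^^^^
  File "h.py", line 9, in ray
    d=np.c_[p,np.ones(len(p))]@np.array(c['rotation']).T
      ~~~~~~~~~~~~~~~~~~~~~~~~^~~~~~~~~~~~~~~~~~~~~~~~~~
ValueError: matmul: Input operand 1 has a mismatch in its core dimension 0, with gufunc signature (n?,k),(k,m?)->(n?,m?) (size 4 is different from 3)
```

Camera rotation is a quaternion.

```bash
sed -i "s/np.array(c\['rotation'\]).T/Rot.from_quat(c['rotation']).as_matrix().T/; 1a from scipy.spatial.transform import Rotation as Rot" h.py
python3 v.py crop1.png
```

```text
(array([474.,   9.]), 178, 97, np.float32(-6.42)) (array([ 460., -128.]), 91, 171, np.float32(85.13))
```

View pics/crop1.png

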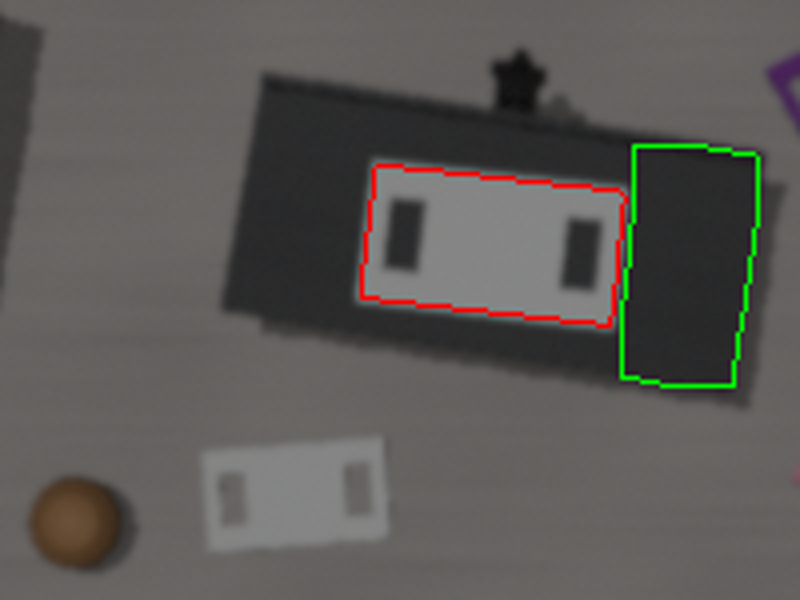

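The crop confirms the target: the larger white plate with two slots, lying on the dark ledge, full-image corners about (283,236) to (343,276). The red contour fits it. The ledge mask still needs closing.

```bash
python3 - <<'E'
s=open('h.py').read()
s=s.replace("ld=cv2.morphologyEx(","ld=cv2.morphologyEx(ld.astype(np.uint8),cv2.MORPH_CLOSE,np.ones((7,7)))\n    ld=cv2.morphologyEx(")
open('h.py','w').write(s)
E
python3 v.py crop2.png
python3 - <<'E'
from h import *
c,p,l=top()
q=[(190+x/4-.4,195+y/4-.4) for x,y in[(262,75),(222,308),(738,386),(761,150)]]
print(np.round(ray(c,q,.083)*1000))
print(np.round(ray(c,[(190+x/4,195+y/4) for x,y in[(519,70)]],.11)*1000))
print(np.round(ray(c,[(186,192),(176,292)],.09)*1000), np.round(ray(c,[(209,326)],.04)*1000))
E
```

```text
(array([474.,   9.]), 178, 97, np.float32(-6.42)) (array([485.,   6.]), 359, 179, np.float32(-9.41))
[[ 595.  173.   83.]
 [ 430.  197.   83.]
 [ 375. -160.   83.]
 [ 541. -179.   83.]]
[[592. -10. 110.]]
[[657. 371.  90.]
 [371. 389.  90.]] [[280. 303.  40.]]
```

View pics/crop2.png

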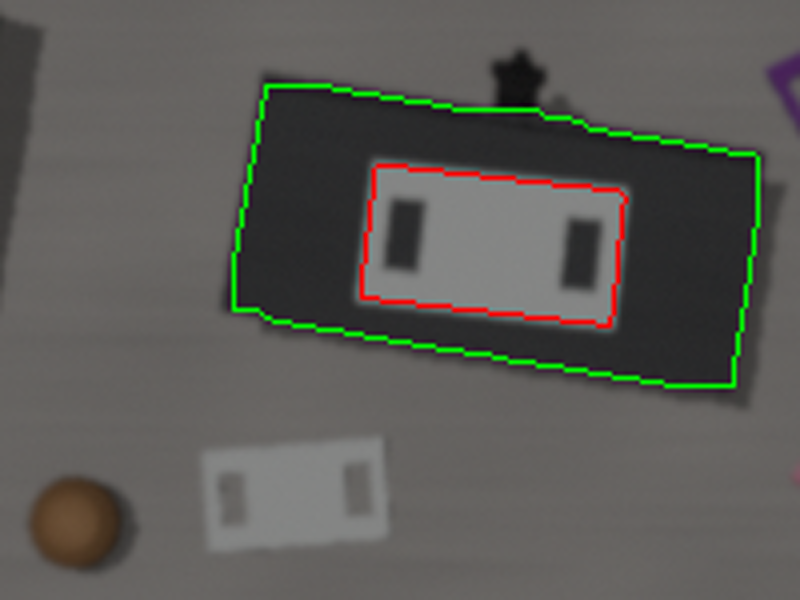

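The scale is on the left. The ledge yaw is about -8.7° with its centre at (485,8). The plate is about 2.3° off the ledge and needs to go about 150 mm along it. I'll push the short end with two half-open finger tips, which also squares it up. First I turn the tool.

Emit:
carry_out(
  targets=[
    [-0.28,0,0,0,0.149],
    [-0.28,0,0,0,0.149],
    [-0.28,0,0,0,0.149],
    [-0.28,0,0,0,0.149],
    [-0.28,0,0,0,0.149],
    [-0.28,0,0,0,0.149],
    [-0.28,0,0,0,0.149],
    [-0.28,0,0,0,0.149],
    [-0.28,0,0,0,0.149],
    [-0.28,0,0,0,0.149],
  ],
)

```text
time_s: 1.35
tool_pos: [0.1338, 0.5592, 0.2054]
eef_rot: [0.761, 0.648, -0.0, -0.0]
contact_force: [-0.4, -0.2, 0.0]
grip_width: 0.642
grasp_force: 0.0
```

```bash
cat > t.py <<'E'
from h import *
import sys
o=robot.get_obs();R=Rot.from_quat(o['eef_rot']).as_matrix();p=np.array(o['tool_pos'])
u=np.array([.151,.9885,0]);v=np.array([.9885,-.151,0]);c0=np.array([.485,.008,0])
d=p-c0
print('t',o['time_s'],'tcp mm',np.round(p*1000,1),'s,v',np.round([d@u*1000,d@v*1000],1),'F',np.round(o['contact_force'],1),'grip',round(o['grip_width'],2),'j',np.round(o['joints'],2))
print('tool y',R[:,1].round(3),'tool x',R[:,0].round(3))
if len(sys.argv)>3:
    s,w,z=map(float,sys.argv[1:4]); g=c0+(s*u+w*v)/1000; g[2]=z/1000
    y=-v if R[:,1]@v<0 else v
    print('shift tool mm',(R.T@(g-p)*1000).round(1),'roll',round(float(-np.arctan2(np.cross(R[:,1],y)[2],R[:,1]@y)),4))
E
python3 t.py -122 -9 200
```

```text
t 1.35 tcp mm [133.8 559.2 205.4] s,v [ 491.8 -430.4] F [-0.4 -0.2  0. ] grip 0.64 j [1.22 0.28 1.5  0.   1.36 1.38]
tool y [ 0.987 -0.159 -0.   ] tool x [ 0.159  0.987 -0.   ]
shift tool mm [-610.2  426.7    5.4] roll -0.0085
```

Emit:
carry_out(
  targets=[
    [-0.28,-34,23.7,0,-0.008],
    [-0.28,-34,23.7,0,0],
    [-0.28,-34,23.7,0,0],
    [-0.28,-34,23.7,0,0],
    [-0.28,-34,23.7,0,0],
    [-0.28,-34,23.7,0,0],
    [-0.28,-34,23.7,0,0],
    [-0.28,-34,23.7,0,0],
    [-0.28,-34,23.7,0,0],
    [-0.28,-34,23.7,0,0],
    [-0.28,-34,23.7,0,0],
    [-0.28,-34,23.7,0,0],
  ],
)

```text
time_s: 2.55
tool_pos: [0.356, 0.1125, 0.2058]
eef_rot: [0.757, 0.654, 0.001, 0.0]
contact_force: [1.1, 1.3, -1.2]
grip_width: 0.641
grasp_force: 0.0
```

Emit:
carry_out(
  targets=[
    [-0.28,-34,23.7,0,0],
    [-0.28,-34,23.7,0,0],
    [-0.28,-34,23.7,0,0],
    [-0.28,-34,23.7,0,0],
    [-0.28,-34,23.7,0,0],
    [-0.28,-34,23.7,0,0],
    [-0.28,0,0,0,0],
    [-0.28,0,0,0,0],
  ],
)

```text
time_s: 3.35
tool_pos: [0.4663, -0.1088, 0.205]
eef_rot: [0.757, 0.653, -0.0, -0.001]
contact_force: [-0.4, -0.4, -0.1]
grip_width: 0.638
grasp_force: 0.0
```

```bash
python3 t.py -122 -9 83; python3 -c "
from h import *
cap('scene','s2.png')
cap('wrist','w2.png')"
```

```text
t 3.35 tcp mm [ 466.3 -108.8  205. ] s,v [-118.3   -0.8] F [-0.4 -0.4 -0.1] grip 0.64 j [-0.38  0.13  1.7   0.    1.31 -0.23]
tool y [ 0.989 -0.147 -0.001] tool x [0.147 0.989 0.001]
shift tool mm [ -3.8  -8.  122.1] roll 0.0037
```

View pics/w2.png

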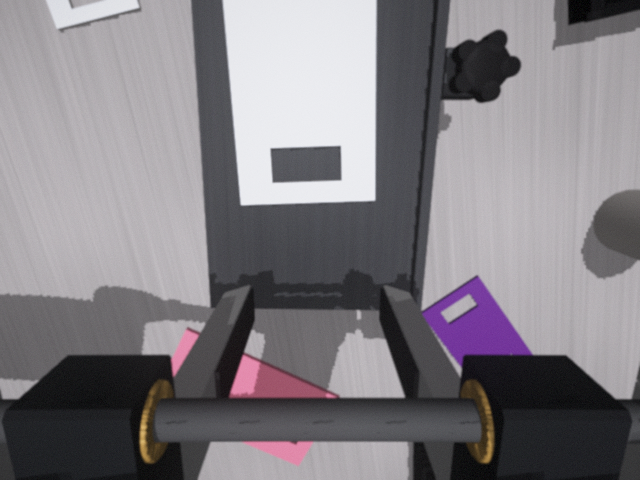

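Wrist view: the plate's near end runs from (240,204) to (376,201), with the slot at (306,165). The ledge lies between columns 208 and 420, and the fingertips are above its near end.

```bash
python3 - <<'E'
from h import *
c=cap('wrist')
u=np.array([.151,.9885,0]);v=np.array([.9885,-.151,0]);c0=np.array([.485,.008,0])
for q,z in (([(240,205),(376,201),(223,5),(377,5)],.086),([(211,306),(193,5),(414,310)],.08)):
    P=ray(c,q,z)-c0; print(np.round(np.c_[P@u,P@v]*1000,1))
E
```

```text
[[-90.5 -57.7]
 [-86.9  43.8]
 [ 41.4 -62.5]
 [ 42.1  38.3]]
[[-175.1  -86.2]
 [  42.9  -83.8]
 [-177.5   79.8]]
```

Emit:
carry_out(
  targets=[
    [-0.28,-3,-7,25,0.01],
    [-0.28,0,0,25,0],
    [-0.28,0,0,25,0],
    [-0.28,0,0,20,0],
    [-0.28,0,0,12,0],
    [-0.28,0,0,8,0],
    [-0.28,0,0,5,0],
    [-0.28,0,0,2,0],
    [-0.28,0,0,0,0],
    [-0.28,0,0,0,0],
  ],
)

```text
time_s: 4.5
tool_pos: [0.4596, -0.1105, 0.084]
eef_rot: [0.76, 0.65, 0.0, 0.001]
contact_force: [0.5, 0.2, 0.4]
grip_width: 0.637
grasp_force: 0.0
```

```bash
sed -i 's/\[.151,.9885,0\]/[.1564,.9877,0]/;s/\[.9885,-.151,0\]/[.9877,-.1564,0]/' t.py; python3 t.py -120 -8 83
```

```text
t 4.5 tcp mm [ 459.6 -110.5   84. ] s,v [-121.    -6.5] F [0.5 0.2 0.4] grip 0.64 j [-0.38  0.23  1.9   0.    1.01 -0.23]
tool y [ 0.988 -0.155  0.001] tool x [ 0.155  0.988 -0.   ]
shift tool mm [ 1.  -1.5  1. ] roll 0.0012
```

Emit:
carry_out(
  targets=[
    [-0.28,4,-1,1.5,0],
    [-0.28,6,0,0,0],
    [-0.28,6,0,0,0],
    [-0.28,5,0,0,0],
    [-0.28,5,0,0,0],
    [-0.28,6,0,0,0],
    [-0.28,6,0,0,0],
    [-0.28,6,0,0,0],
    [-0.28,6,0,0,0],
  ],
)

```text
time_s: 5.4
tool_pos: [0.4662, -0.0604, 0.082]
eef_rot: [0.76, 0.65, 0.0, 0.0]
contact_force: [-0.9, -1.7, 0.3]
grip_width: 0.638
grasp_force: 0.8
```

Emit:
carry_out(
  targets=[
    [-0.28,6,0,0,0],
    [-0.28,6,0,0,0],
    [-0.28,6,0,0,0],
    [-0.28,6,0,0,0],
    [-0.28,6,0,0,0],
    [-0.28,6,0,0,0],
    [-0.28,6,0,0,0],
    [-0.28,6,0,0,0],
    [-0.28,6,0,0,0],
    [-0.28,4,0,0,0],
    [-0.28,2,0,0,0],
    [-0.28,0,0,0,0],
  ],
)

```text
time_s: 6.6
tool_pos: [0.4753, -0.001, 0.0819]
eef_rot: [0.76, 0.65, 0.0, -0.0]
contact_force: [0.3, 0.3, 1.0]
grip_width: 0.638
grasp_force: 0.1
```

```bash
python3 t.py 52 -8 83; python3 -c "
from h import *
cap('wrist','w3.png')"; python3 v.py crop3.png
```

```text
t 6.6 tcp mm [475.3  -1.   81.9] s,v [-10.4  -8.2] F [0.3 0.3 1. ] grip 0.64 j [-0.15  0.24  1.9   0.    1.    0.01]
tool y [ 0.988 -0.155 -0.   ] tool x [0.155 0.988 0.001]
shift tool mm [62.4  0.2 -1. ] roll 0.0011
(array([497., 135.]), 99, 98, np.float32(-8.9)) (array([ 462., -119.]), 109, 172, np.float32(84.08))
```

View pics/w3.png

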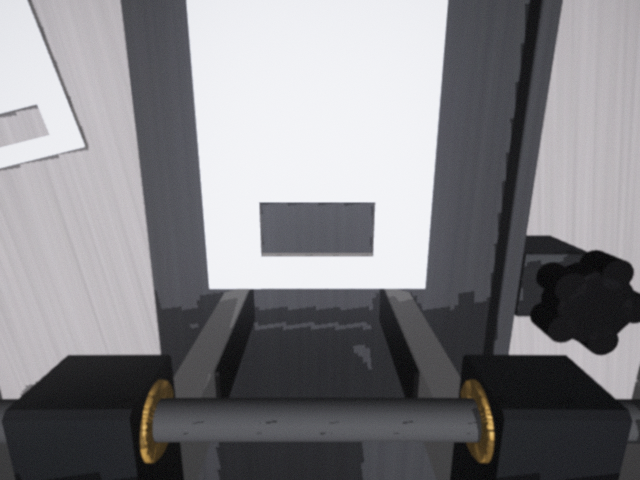

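The plate's near edge is level at row 289, flush on both fingers and squared. I'll push on, then check.

Emit:
carry_out(
  targets=[
    [-0.28,5,0,0,0],
    [-0.28,6,0,0,0],
    [-0.28,6,0,0,0],
    [-0.28,6,0,0,0],
    [-0.28,6,0,0,0],
    [-0.28,6,0,0,0],
    [-0.28,6,0,0,0],
    [-0.28,6,0,0,0],
    [-0.28,4,0,0,0],
    [-0.28,3,0,0,0],
    [-0.28,2,0,0,0],
    [-0.28,0,0,0,0],
  ],
)

```text
time_s: 7.9
tool_pos: [0.4841, 0.0541, 0.082]
eef_rot: [0.76, 0.65, 0.0, -0.0]
contact_force: [-0.1, 0.5, -0.5]
grip_width: 0.64
grasp_force: 0.0
```

```bash
python3 t.py 52 -8 83; python3 -c "
from h import *
c=cap('scene')
cv2.imwrite('pics/s4.png',cv2.resize(c['color'][160:320,240:460],(800,582),interpolation=cv2.INTER_CUBIC)[:,:,::-1])"
```

```text
t 7.9 tcp mm [484.1  54.1  82. ] s,v [45.4 -8.1] F [-0.1  0.5 -0.5] grip 0.64 j [-0.03  0.25  1.88  0.    1.01  0.12]
tool y [ 0.988 -0.155  0.   ] tool x [0.155 0.988 0.001]
shift tool mm [ 6.6  0.1 -1. ] roll 0.001
```

View pics/s4.png

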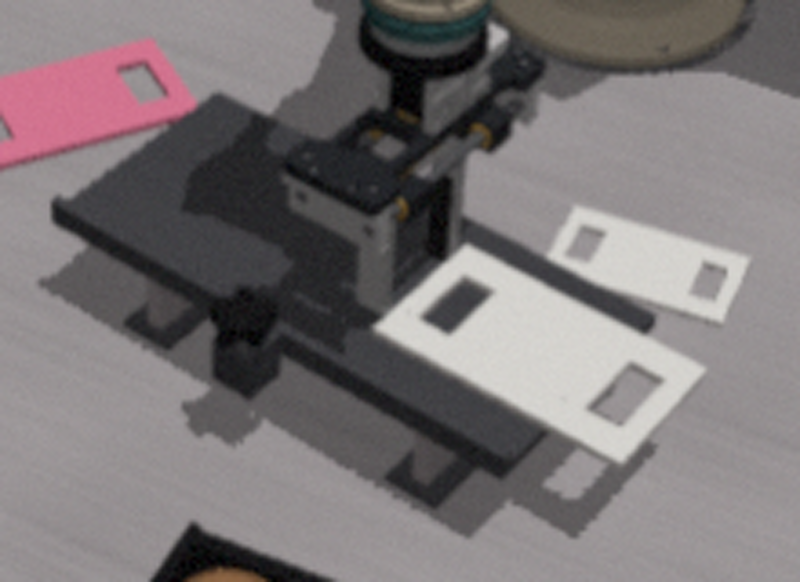

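The slot now shows table through it, so it is clear. The plate's far end runs from (707,368) to (623,463) and the ledge end corner is at (654,320). Measuring the overhang:

```bash
python3 - <<'E'
from h import *
c=cap('scene')
u=np.array([.1564,.9877,0]);v=np.array([.9877,-.1564,0]);c0=np.array([.485,.008,0])
k=800/220
for q,z in (([(707,368),(623,463),(377,326),(468,243)],.086),([(655,318)],.08),([(508,462),(545,432)],.09)):
    P=ray(c,[(240+x/k-.36,160+y/k-.36) for x,y in q],z)-c0; print(np.round(np.c_[P@u,P@v]*1000,1))
E
```

```text
[[234.  -58.7]
 [235.7  40.5]
 [ 56.1  39. ]
 [ 55.2 -60. ]]
[[183.3 -82.4]]
[[184.9  85.3]
 [188.3  51.9]]
```

Overhang is about 52 mm, so I'll push 7 mm more, then back off and rise.

Emit:
carry_out(
  targets=[
    [-0.28,2,0,0,0],
    [-0.28,3,0,0,0],
    [-0.28,2,0,0,0],
    [-0.28,0,0,0,0],
    [-0.28,0,0,0,0],
    [-0.28,-4,0,0,0],
    [-0.28,-10,0,0,0],
    [-0.28,-15,0,-5,0],
    [-0.28,-10,0,-20,0],
    [-0.28,0,0,-40,0],
    [-0.28,0,0,-40,0],
    [-0.28,0,0,0,0],
  ],
)

```text
time_s: 9.2
tool_pos: [0.4826, 0.0211, 0.1921]
eef_rot: [0.76, 0.65, 0.004, 0.004]
contact_force: [0.3, -0.1, 0.5]
grip_width: 0.638
grasp_force: 0.0
```

Emit:
carry_out(
  targets=[
    [-0.28,-20,0,-30,0],
    [-0.28,-40,0,-10,0],
    [-0.28,-40,0,0,0],
    [-0.28,-30,0,0,0],
    [-0.28,0,0,0,0],
    [-0.28,0,0,0,0],
  ],
)

```text
time_s: 9.8
tool_pos: [0.4581, -0.1065, 0.2261]
eef_rot: [0.761, 0.649, 0.0, -0.001]
contact_force: [0.2, 0.9, -0.3]
grip_width: 0.643
grasp_force: 0.0
```

```bash
python3 t.py; python3 -c "
from h import *
c=cap('scene')
cv2.imwrite('pics/s5.png',cv2.resize(c['color'][160:320,240:460],(800,582),interpolation=cv2.INTER_CUBIC)[:,:,::-1])"
```

```text
t 9.8 tcp mm [ 458.1 -106.5  226.1] s,v [-117.3   -8.7] F [ 0.2  0.9 -0.3] grip 0.64 j [-0.38  0.11  1.67  0.    1.36 -0.22]
tool y [ 0.988 -0.158 -0.002] tool x [0.158 0.988 0.001]
```

View pics/s5.png

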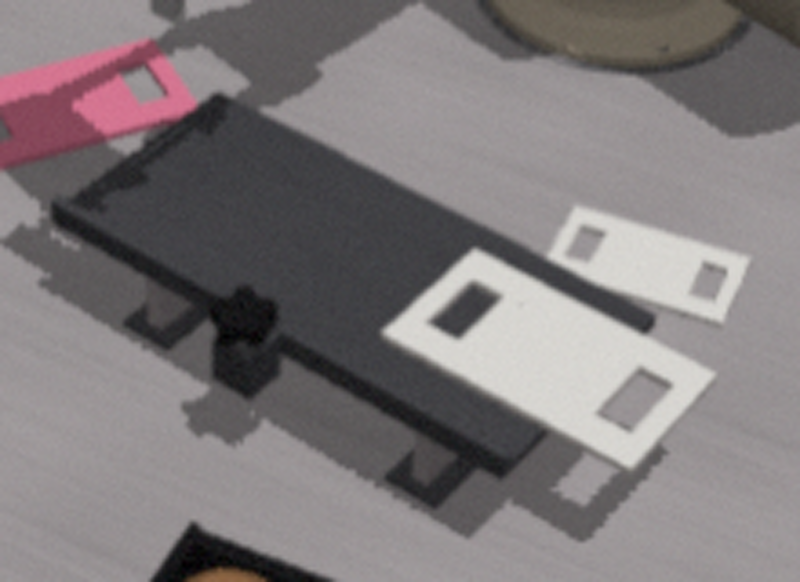

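The plate lies flat and in line, with its far end from (716,375) to (632,468). I'll do one numeric check.

```bash
python3 - <<'E'
from h import *
c=cap('scene')
u=np.array([.1564,.9877,0]);v=np.array([.9877,-.1564,0]);c0=np.array([.485,.008,0]);k=800/220
f=lambda q,z:(lambda P:np.round(np.c_[P@u,P@v]*1000,1))(ray(c,[(240+x/k-.36,160+y/k-.36) for x,y in q],z)-c0)
print(f([(716,375),(632,468),(383,331),(475,249)],.086)); print(f([(655,318),(216,95)],.08),f([(500,461),(54,203)],.09))
t,p,l=top(); print(p[:4])
g=t['color']
# ledge left/right end and plate in top view
for y in (246,):print(g[y,240:300].max(1).tolist())
E
```

```text
[[241.4 -56.9]
 [241.8  40.6]
 [ 61.6  40.2]
 [ 62.  -58.1]]
[[ 183.3  -82.4]
 [-175.3  -82.2]] [[ 180.8   87.5]
 [-174.3   83.1]]
(array([504., 159.]), 183, 104, np.float32(-8.09))
[95, 93, 111, 129, 135, 137, 137, 137, 137, 137, 136, 137, 137, 137, 137, 137, 137, 137, 137, 137, 136, 137, 136, 137, 137, 138, 138, 137, 136, 136, 136, 137, 137, 136, 137, 137, 134, 119, 87, 56, 46, 45, 45, 44, 46, 52, 73, 106, 129, 136, 137, 132, 114, 79, 50, 45, 45, 45, 44, 44]
```

```bash
python3 -c "
from workcell import robot
print(robot.close_job())"
```

```text
the job is handed in; nothing more can be done
None
```

I pushed the white plate along the ledge until about 59 mm (a third) sticks out on the scale's side, with the slot clear. It lies flat and within about 1° of the ledge's line, and the job was handed in about 10 s into the 42 s limit.

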